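# Open the clamshell test socket

### The arm

A 6-joint arm with a two-finger parallel gripper is mounted at the origin on a cart in front of the work surface, level with it; the furniture and walls round the work are solid. World frame = base frame: x ahead of the robot, y to its left, z up, the work surface at z = 0. Lengths are in m, angles in rad, forces in N, time in s.
With the tool pointing down it reaches from about 0.35 to 0.875 m from the base axis. Payload 4.2 kg.
Tool frame: the origin (TCP) lies at the very end of the fingers, on their centre line; the grasp point (between the pads) lies 19 mm behind it; y points along the fingers, z is the direction in which the jaws open and shut, and the axes are right-handed (so a half turn about y gives the same grasp; the last joint's range is limited). The gripper opens to 87 mm and grips with 3 to 60 N. Pads are 19 mm wide; open, the fingers measure 117 mm over their backs; the gripper's body (75 mm by 190 mm) begins 51 mm behind the grasp point.
Start: joints at [1.383, 0.385, 0.008, 0, -1.194, -0.259], TCP at [0.27, 0.564, 0.19] pointing down, gripper open.
Joint ranges: [-3.14, 3.14], [-1.21, 2.06], [-1.07, 1.41], [-3.16, 2.05], [-2.99, -0.16], [-3.1, 3.1]. Speed limits (rad/s): [2.79, 2.79, 3.14, 3.14, 3.14, 3.14].

### API

Orientations are given as [roll, pitch, yaw] about the fixed x, y, z axes, in that order (R = Rz(yaw) Ry(pitch) Rx(roll)).
In Python, from workcell import state, capture, finish_job gives the robot as it stands.
- The arm moves only by the tool arm_command, never from a script. Its argument "series" is a list that holds one entry, the list of rows, each a list of 6 numbers: the shift along the world's x, y, z in m, then the turn, a rotation vector about the world's x, y, z in rad. A call has 1 to 12 rows; each row shifts and turns the pose as measured when the row begins; what a row does not reach is not made up. A row lasts 1/12 s, in which the tool goes at most 41.7 mm and 7.16 degrees, less where a joint would pass 70% of its speed; a pose out of reach is approached as far as the arm can. A call with a gripper value outside its range is refused whole. "fingers" is the finger opening in m, from 0 to 0.087, set as the call begins (left out, the last holds). The fingers move at their own pace and stop on an object; "newtons" is the grip in N (left out, the last holds). Time passes only in rows, so rows that do not move let the fingers close. It gives the time, the measured TCP pose, the force and the opening at its end, in the units of the state.
- state(): the state, without advancing time (a new reading comes with each control period).
- capture(name): name is "scene" or "top" or "wrist"; returns a dict with "pixels" (480x640x3 uint8, blue, green, red), "fx", "fy", "cx", "cy" (pixels), "world_from_camera" (4x4, takes a point from camera to world coordinates). Camera axes: x right, y up, looking along -z (the intrinsics and any distortion apply to the point x, -y, -z); pixel columns grow to the right and rows downward; lengths in m; the calibration is good to about 2 mm. The wrist camera is an equidistant fisheye: a pixel r from the principal point sees the ray r / f radians off the axis. A picture is of the moment at which its call begins. There is no depth.
- finish_job(): hands the job in, once; it reports no verdict.
The state is a dict: "time": time; "joint_positions": joint angles; "dq": joint speeds; "joint_efforts": joint torques, N m; "position": TCP position; "ee_rot": TCP orientation; "contact_force": force on the tool from outside, world axes, zero at the start; "moment": the same for the moment, N m; "width": opening from 0.0 (shut) to 1.0 (fully open).
Only numpy, scipy, OpenCV 4.12 (cv2) and the standard library are available. Lean on these libraries where they do the work, as an engineer would, in place of code of your own. Each camera call takes 0.05 s, during which the arm holds its last target.

### The job

The transformer has passed its check: open the clamshell test socket that holds it, so that it can be taken out next. Press the socket's release tab down with the fingertips so the sprung lid pops up, then push the lid right back past the vertical until it lies against its stop and stays fully open. Nothing is gripped, lifted or carried: the sockets stay where they stand, the transformer stays in its nest, the empty socket stays shut, and the loose parts and tools stay where they lie.

Things in the scene. Friction and masses are not known exactly. Their poses are not given: they have to be found in the camera images.
- loaded_socket: Clamshell test socket, loose, 2.2 kg, on rubber feet: steel base plate 170 (along x) x 106 mm, 11 mm high; two aluminium cheeks at y = +-30 to +-46 mm, top 54 mm; low white nest block between them. The transformer sits in it, seen through the lid's open window. Origin: centre of underside, z up; its front (tab side) faces its own -x, the lid hinges at the +x end.
- empty_socket: Clamshell test socket, loose, 2.2 kg, on rubber feet: steel base plate 170 (along x) x 106 mm, 11 mm high; two aluminium cheeks at y = +-30 to +-46 mm, top 54 mm; low white nest block between them. Like the loaded one, but empty. Origin: centre of underside, z up; its front (tab side) faces its own -x, the lid hinges at the +x end.
- transformer: Small dark transformer with a yellow label, 36 x 46 x 33 mm, 0.13 kg, standing loose in the nest of the loaded socket, 10 mm deep; its top is 54 mm above the bench. Origin: centre of its underside.
- loaded_socket_lid (a joint): Lid angle of the loaded socket, rad. 0 = shut and level, held by the tab's hook; grows as the lid swings up and back. Let go by the hook, it is thrown up by two spring pins to about 0.97 and rests on them. From there it moves freely (under 2 N along its arc at the edge): let go before the vertical (1.57) it falls back to 0.97, past it it falls on to its stop at 1.9 and stays, fully open.
- loaded_socket_tab (a joint): Release tab of the loaded socket, rad: 0 = at rest, grows as its thumb plate is pressed down, to a stop at 0.3; springs back. The hook lets the lid go at about 0.13 (thumb plate down about 3.5 mm at its middle; 7.5 mm at the stop); the press takes about 4 N there and 8 N at the stop.
- loaded_socket_tab_top (a point): Middle of the top of the release tab's thumb plate (dark steel, 34 mm wide, 34 mm long, level, 38 mm above the bench): 81 mm in front of the socket's origin, 11 mm from the plate's front end. Behind the plate stands the hook, 22 mm wide, 68 mm high, over the lid's edge. Press the plate straight down.
- loaded_socket_lid_edge (a point): Middle of the lid's free front edge, at mid thickness, 103 mm from the hinge line. The lid is a grey frame 5 mm thick, 78 mm wide, with an open window (75 x 56 mm, crossed by two thin bars) and a 7 mm thick aluminium bar along this edge. Height over the bench: 60 mm when shut, about 145 mm when sprung up, 163 mm at the vertical.
- loaded_socket_hinge (a point): Middle of the hinge line of the loaded socket's lid, 60 mm above the bench, 48 mm behind the socket's origin; the line runs along the socket's y.
- empty_socket_lid (a joint): Lid angle of the empty socket, rad: same lid and values as the loaded one's. It stays shut (0).
- marker: Marker pen 132 x 15 x 15 mm lying between the two sockets. Origin: underside centre. A bystander; leave it where it lies.
- tweezers: Steel tweezers 123 mm long, lying near the front edge of the bench. Origin: underside centre. A bystander; leave it where it lies.
- screwdriver: Screwdriver 164 mm long, handle 24 mm, lying near the front edge of the bench. Origin: underside centre. A bystander; leave it where it lies.
- coil_1: Wound coil on a cream bobbin, 22 x 24 x 40 mm, standing behind the sockets. Origin: underside centre. A bystander; leave it where it lies.
- heat_sink: Finned heat sink 14 x 50 x 28 mm, behind the sockets. Origin: underside centre. A bystander; leave it where it lies.
There are look-alikes about, which are no part of the job. Leave any pink, purple or red look-alike of the transformer alone.

How it is judged:
By the outcome, as a careful person would: the job done as asked, in the order asked, and still so for the second after the job is handed in, with the robot touching nothing.
It also fails if it takes over 45 s, if anything falls off the work surface, if the arm or the gripper's body presses on something with over 40 N, if the wrist force passes 120 N, or if a joint passes its speed limit or range.

## Working session

There is one attempt and no reset: what is moved stays moved. The work goes in short steps, Python scripts to look and compute and a tool call to move; the robot and the scene stay as the last step left them, time stands still between calls to the robot, and variables do not carry over. Pictures are saved under pics/ and viewed, and the job is handed in when it is done.

Besides the shell and the picture viewer there is one more tool, called after ">>>" as name([rows], argument=value, ...), one row to a line, values as JSON. arm_command: Moves the arm, as the interface text tells. Its arguments: {"type":"object","properties":{"series":{"type":"array"},"fingers":{"type":"number"},"newtons":{"type":"number"}},"required":["series"]}

```bash
mkdir -p pics; ls; python3 - <<'E'
from workcell import state, capture
import cv2
print(state())
for n in ("scene","top","wrist"):
    c=capture(n); cv2.imwrite(f"pics/{n}0.png",c["pixels"]); print(n,c["fx"],c["fy"],c["cx"],c["cy"],c["world_from_camera"],[k for k in c])
E
```

```text
pics
{'time': 0.0, 'joint_positions': array([ 1.38263914e+00,  3.85537746e-01,  6.65205436e-03, -4.97730323e-04,
       -1.19402345e+00, -2.58575756e-01]), 'dq': array([-0.00100536, -0.00044731,  0.00041715,  0.00168071,  0.00045514,
       -0.00012456]), 'joint_efforts': array([ 4.21831930e-05, -3.90659916e+01,  1.87403762e+01,  4.21990067e+00,
        1.09803447e-02, -1.93638907e-04]), 'position': array([0.26972364, 0.56306094, 0.1892815 ]), 'ee_rot': array([-1.56863547e+00,  9.32080019e-05,  2.69467620e+00]), 'contact_force': array([-0.5409941 , -0.20618007,  0.25444553]), 'moment': array([ 0.04169665, -0.0042547 ,  0.03349493]), 'width': 1.0011700545555435}
scene 591.5709216020374 591.5709216020374 329.6627231838706 237.8935327919697 [[ 0.73623573  0.40571268 -0.5416218  -0.09163009]
 [-0.67656161  0.42368846 -0.60228936 -0.67317983]
 [-0.01487752  0.80986746  0.58642421  0.76627805]
 [ 0.          0.          0.          1.        ]] ['pixels', 'fx', 'fy', 'cx', 'cy', 'world_from_camera']
top 438.13749116711136 438.13749116711136 308.9262023611787 236.27194903805253 [[ 0.01615434  0.99569777 -0.09124142  0.49994367]
 [-0.99970633  0.01773291  0.01651688  0.07850836]
 [ 0.0180638   0.09094781  0.99569182  0.95627534]
 [ 0.          0.          0.          1.        ]] ['pixels', 'fx', 'fy', 'cx', 'cy', 'world_from_camera']
wrist 371.64829954431775 371.64829954431775 318.6954111891115 241.36430695052667 [[-0.43293025  0.86727198  0.24578591  0.33673008]
 [-0.9014266  -0.41689563 -0.11673958  0.53064834]
 [ 0.00122211 -0.27209805  0.96226876  0.38381841]
 [ 0.          0.          0.          1.        ]] ['pixels', 'fx', 'fy', 'cx', 'cy', 'world_from_camera']
```

View pics/scene0.png

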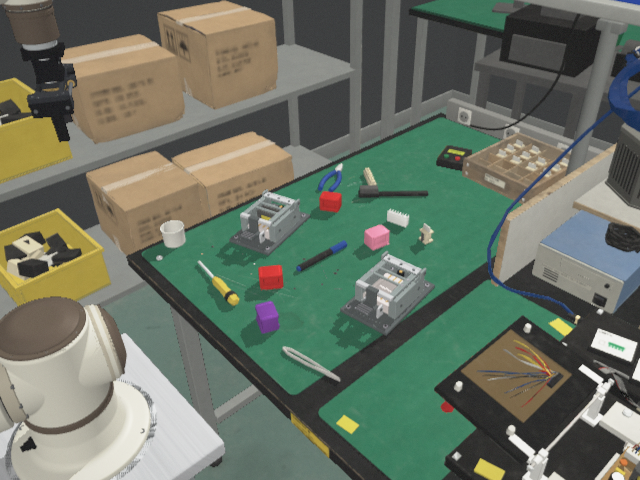

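View pics/top0.png

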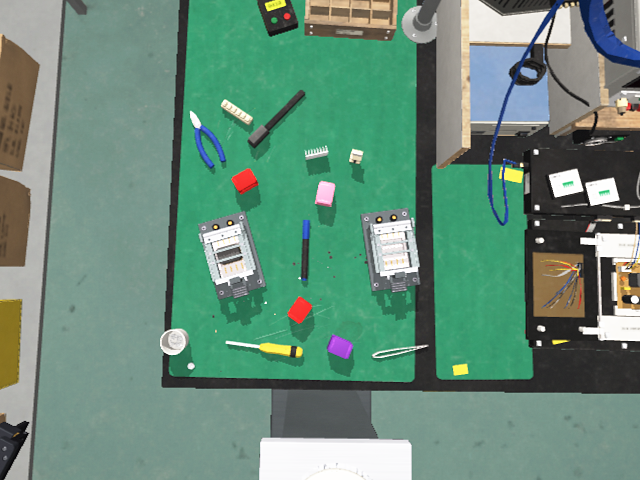

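View pics/wrist0.png

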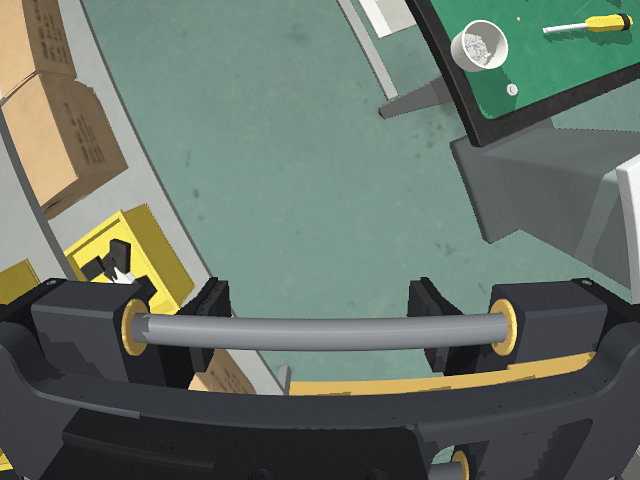

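Two sockets: left at top-view (232,255), right at (390,250). I'll enlarge both to see which holds the dark transformer.

```bash
python3 - <<'E'
import cv2,numpy as np
t=cv2.imread("pics/top0.png")
a=cv2.resize(t[200:310,185:285],None,fx=4,fy=4.0,interpolation=cv2.INTER_CUBIC)
b=cv2.resize(t[200:310,345:445],None,fx=4,fy=4.0,interpolation=cv2.INTER_CUBIC)
cv2.imwrite("pics/crop_top.png",np.hstack([a,b]))
s=cv2.imread("pics/scene0.png")
a=cv2.resize(s[180:265,220:320],None,fx=4,fy=4,interpolation=cv2.INTER_CUBIC)
b=cv2.resize(s[245:330,340:440],None,fx=4,fy=4,interpolation=cv2.INTER_CUBIC)
cv2.imwrite("pics/crop_scene.png",np.hstack([a,b]))
E
```

```text
(no output)
```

View pics/crop_top.png

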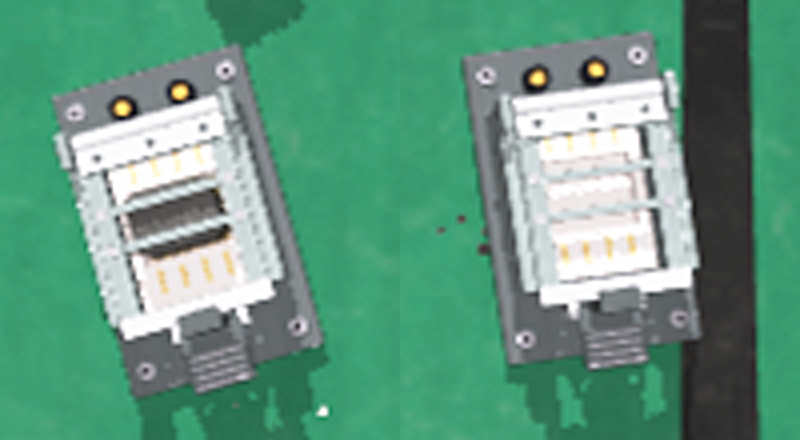

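View pics/crop_scene.png

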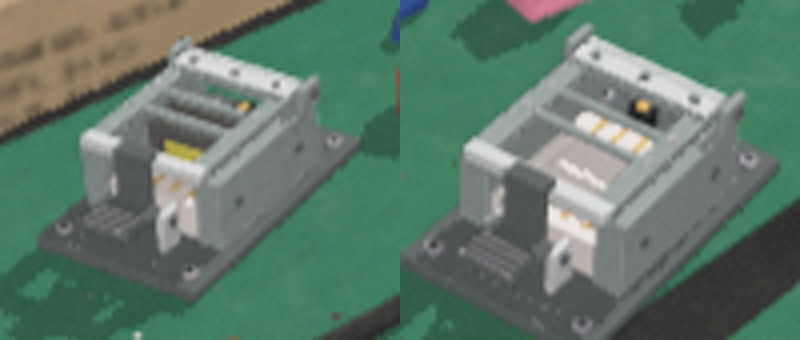

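Left socket is the loaded one: dark body with yellow label through the window in both views (the right shows only white nest). Now its pose from the base plate corners and the tab.

```bash
cat > h.py <<'E'
import numpy as np, cv2
from scipy.optimize import least_squares
import pickle
def proj(c,P):
    T=np.linalg.inv(c["world_from_camera"]); P=np.atleast_2d(P)
    q=P@T[:3,:3].T+T[:3,3]
    return np.c_[c["cx"]+c["fx"]*q[:,0]/-q[:,2], c["cy"]+c["fy"]*(-q[:,1])/-q[:,2]]
def sock(p,L):
    x,y,a=p; L=np.atleast_2d(L); c,s=np.cos(a),np.sin(a)
    return np.c_[x+c*L[:,0]-s*L[:,1], y+s*L[:,0]+c*L[:,1], L[:,2]]
E
python3 - <<'E'
from h import *
from workcell import capture
top=capture("top"); sc=capture("scene")
pickle.dump({k:{q:v for q,v in d.items() if q!="pixels"} for k,d in(("top",top),("scene",sc))},open("cal.pkl","wb"))
f=lambda pts,o:(np.array(pts)+.5)/4-.5+np.array(o)
L=np.array([[-.085,.053,.011],[-.085,-.053,.011],[.085,-.053,.011],[.085,.053,.011]])
ut=f([(135,395),(323,345),(240,45),(53,97)],(185,200))
us=f([(38,240),(192,297),(360,140)],(220,180))
# hinge cap etc skipped; extra: hook top centre z=.068
for w in (("t",),("s",),("t","s")):
    def r(p):
        e=[]
        if "t" in w: e.append(proj(top,sock(p,L))-ut)
        if "s" in w: e.append(proj(sc,sock(p,L[:3]))-us)
        return np.concatenate(e).ravel()
    s=least_squares(r,[.5,.15,.1]); print(w,s.x,np.degrees(s.x[2]),np.round(s.fun,1))
p=s.x
for n,l in(("tab",[-.081,0,.038]),("edge",[-.055,0,.06]),("hinge",[.048,0,.06])):
    P=sock(p,l); print(n,P,proj(top,P),proj(sc,P))
im=top["pixels"].copy(); im=cv2.resize(im[200:310,185:285],None,fx=6,fy=6,interpolation=cv2.INTER_CUBIC)
im2=sc["pixels"]; im2=cv2.resize(im2[180:270,220:320],None,fx=6,fy=6,interpolation=cv2.INTER_CUBIC)
pts=np.vstack([L,[[-.081,0,.038],[-.092,.017,.038],[-.092,-.017,.038],[-.055,0,.06],[.048,0,.06],[-.055,.039,.06],[-.055,-.039,.06]]])
for I,c,o in((im,top,(185,200)),(im2,sc,(220,180))):
    for u in proj(c,sock(p,pts)):
        v=((u-o)+.5)*6-.5; cv2.drawMarker(I,tuple(int(round(t)) for t in v),(0,0,255),cv2.MARKER_CROSS,9,1)
h=np.zeros((600,800,3),np.uint8)
cv2.imwrite("pics/fit_top.png",im[:600]); cv2.imwrite("pics/fit_scene.png",im2)
E
```

```text
('t',) [0.54435103 0.22870133 0.29535658] 16.92268552023513 [-0.5  1.2  0.5 -0.1  0.3 -0.7 -0.3 -0.5]
('s',) [0.53871814 0.22613241 0.30718589] 17.600454835774496 [-1.1 -0.   0.5 -0.   0.6 -0.1]
('t', 's') [0.54278092 0.22848728 0.29598559] 16.95872492801923 [-0.4  2.   0.6  0.6  0.4 -0.  -0.3  0.3 -0.4 -1.5  0.9 -1.3  1.4 -1. ]
tab [[0.4653032  0.20486098 0.038     ]] [[239.78273608 292.06668551]] [[248.19715554 234.05405406]]
edge [[0.49017259 0.21244473 0.06      ]] [[234.90482086 280.05476389]] [[254.54944409 219.4899972 ]]
hinge [[0.58869365 0.24248805 0.06      ]] [[221.7245806  231.50812943]] [[281.72199357 197.10809819]]
```

View pics/fit_top.png

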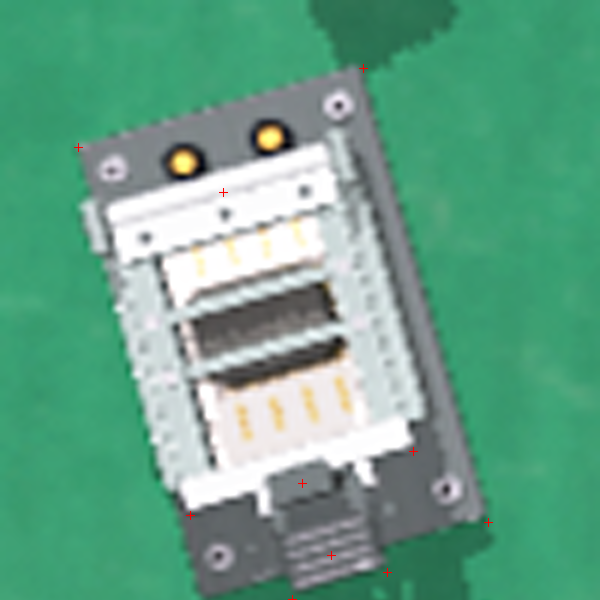

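View pics/fit_scene.png

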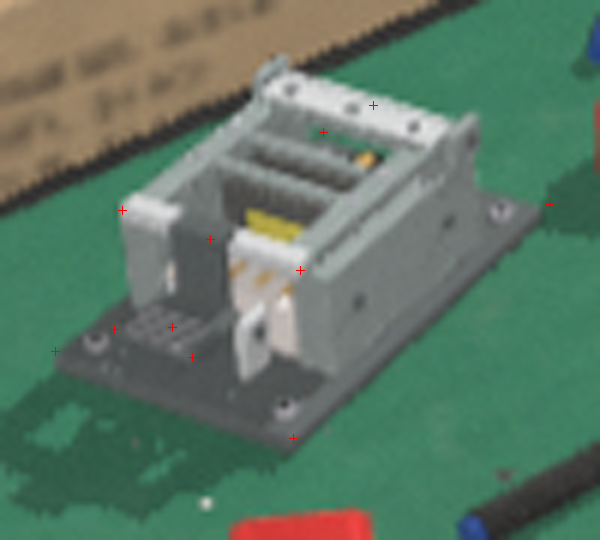

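>>> arm_command([
  [[0.0145, -0.0305, -0.0025, 0, 0, 0.062], [0.0145, -0.0305, -0.0025, 0, 0, 0.062], [0.0145, -0.0305, -0.0025, 0, 0, 0.062], [0.0145, -0.0305, -0.0025, 0, 0, 0.062], [0.0145, -0.0305, -0.0025, 0, 0, 0.062], [0.0145, -0.0305, -0.0025, 0, 0, 0.062], [0.0145, -0.0305, -0.0025, 0, 0, 0.062], [0.0145, -0.0305, -0.0025, 0, 0, 0.062], [0.0145, -0.0305, -0.0025, 0, 0, 0.062], [0.0145, -0.0305, -0.0025, 0, 0, 0.062], [0.0145, -0.0305, -0.0025, 0, 0, 0.062], [0.0145, -0.0305, -0.0025, 0, 0, 0.062]],
], fingers=0.0, newtons=10)

```text
time: 1.25
position: [0.4453, 0.1862, 0.1574]
ee_rot: [-1.572, 0.001, -2.796]
contact_force: [0.2, 0.6, -0.5]
width: 0.174
```

```bash
python3 - <<'E'
from workcell import state, capture
import cv2,numpy as np
from h import *
c=capture("wrist"); im=c["pixels"]; cv2.imwrite("pics/w1.png",im)
pickle.dump({k:v for k,v in c.items() if k!="pixels"},open("w1.pkl","wb"))
print(state()["position"],state()["ee_rot"],state()["width"]); print(c["world_from_camera"])
E
```

```text
[0.44582265 0.18178438 0.15663794] [-1.57004944e+00 -1.45146925e-03 -2.79762559e+00] 0.1281227727069838
[[ 0.33835502  0.90581977  0.25496356  0.51476709]
 [-0.94101759  0.32608233  0.09031174  0.21068248]
 [-0.00133295 -0.27048262  0.96272393  0.35190159]
 [ 0.          0.          0.          1.        ]]
```

View pics/w1.png

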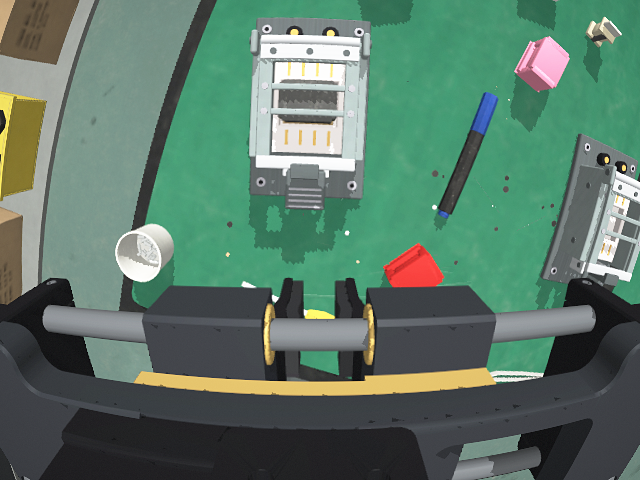

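```bash
python3 - <<'E'
import cv2
im=cv2.imread("pics/w1.png")
cv2.imwrite("pics/w1c.png",cv2.resize(im[140:220,240:375],None,fx=5,fy=5,interpolation=cv2.INTER_CUBIC))
E
```

```text
(no output)
```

View pics/w1c.png

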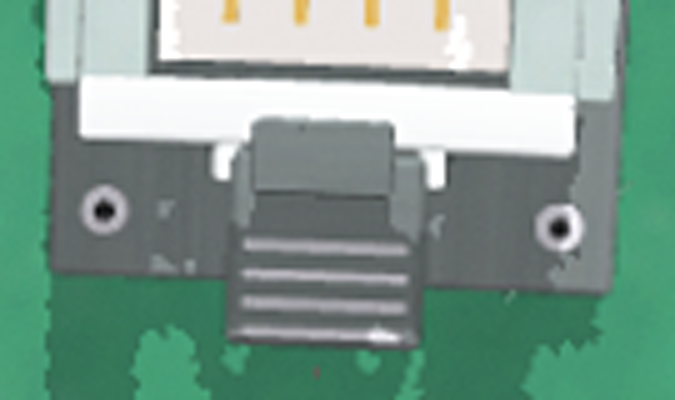

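```bash
cat >> h.py <<'E'
def projw(c,P):
    T=np.linalg.inv(c["world_from_camera"]); P=np.atleast_2d(P)
    q=(P@T[:3,:3].T+T[:3,3])*[1,-1,-1]
    th=np.arctan2(np.hypot(q[:,0],q[:,1]),q[:,2]); ph=np.arctan2(q[:,1],q[:,0])
    return np.c_[c["cx"]+c["fx"]*th*np.cos(ph), c["cy"]+c["fy"]*th*np.sin(ph)]
E
python3 - <<'E'
from h import *
c=pickle.load(open("w1.pkl","rb"))
f=lambda pts:(np.array(pts)+.5)/5-.5+np.array((240,140))
u=np.vstack([f([(228,342),(416,348),(52,272),(608,293)]),[(257,18),(368,24)]])
L=np.array([[-.092,.017,.038],[-.092,-.017,.038],[-.085,.053,.011],[-.085,-.053,.011],[.085,.053,.011],[.085,-.053,.011]])
for ix in ([0,1],[2,3,4,5],range(6)):
    ix=list(ix)
    s=least_squares(lambda p:(projw(c,sock(p,L[ix]))-u[ix]).ravel(),[.54,.23,.3]); print(s.x,np.round(s.fun,1),sock(s.x,[-.081,0,.038]))
E
```

```text
[0.54245953 0.23117633 0.31085048] [-1.  -0.   0.9  0. ] [[0.46534155 0.20640099 0.038     ]]
[0.54105158 0.23027352 0.30213192] [-1.5  1.6  0.7  1.9 -1.7 -0.8  2.6 -3. ] [[0.46372054 0.20617146 0.038     ]]
[0.54167838 0.23036935 0.30321302] [-1.2  1.   0.7  1.3 -1.3  1.   0.9  1.2 -1.7 -1.3  2.6 -3.7] [[0.46437344 0.20618371 0.038     ]]
```

>>> arm_command([
  [[0.004, 0.0045, -0.0135, 0.013, -0.0415, -0.007], [0.004, 0.0045, -0.0135, 0.013, -0.0415, -0.007], [0.004, 0.0045, -0.0135, 0.013, -0.0415, -0.007], [0.004, 0.0045, -0.0135, 0.013, -0.0415, -0.007], [0.004, 0.0045, -0.0135, 0.013, -0.0415, -0.007], [0.004, 0.0045, -0.0135, 0.013, -0.0415, -0.007], [0, 0, 0, 0, 0, 0], [0, 0, 0, 0, 0, 0]],
])

```text
time: 1.97
position: [0.473, 0.2053, 0.0742]
ee_rot: [-1.57, 0.274, -2.851]
contact_force: [0.1, 0.3, 0.1]
width: -0.001
```

```bash
python3 - <<'E'
from workcell import state
from scipy.spatial.transform import Rotation as R
import numpy as np
s=state(); print(s["time"],s["position"],s["ee_rot"],s["width"],s["contact_force"],s["joint_positions"])
M=R.from_euler("xyz",s["ee_rot"]).as_matrix(); print(M)
# desired
a=.303; u=np.array([np.cos(a),np.sin(a),0]); t=np.radians(15)
y=np.array([0,0,-1])*np.cos(t)+u*np.sin(t); z=np.array([np.sin(a),-np.cos(a),0]); x=np.cross(y,z)
D=np.c_[x,y,z]; print(R.from_matrix(D@M.T).as_rotvec())
E
```

```text
1.9667 [0.47296034 0.20534652 0.07419866] [-1.56998625  0.27358796 -2.8508096 ] -0.0008038722896553478 [0.11909741 0.32009347 0.08103773] [ 0.79649328  0.19755168 -0.76367802  0.35248636 -0.39107134  0.75312779]
[[-9.22388684e-01  2.59077282e-01  2.86492717e-01]
 [-2.76039363e-01  7.66873890e-02 -9.58082102e-01]
 [-2.70187686e-01 -9.62807357e-01  7.79948049e-04]]
[-0.0027017   0.01150145  0.01243108]
```

>>> arm_command([
  [[-0.003, 0.0015, -0.008, 0, 0, 0.01], [-0.001, 0, -0.008, 0, 0, 0], [0, 0, -0.006, 0, 0, 0], [0, 0, 0, 0, 0, 0]],
])

```text
time: 2.3
position: [0.4736, 0.2098, 0.0569]
ee_rot: [-1.573, 0.28, -2.843]
contact_force: [0.6, -0.3, 0.7]
width: 0.006
```

```bash
python3 - <<'E'
from workcell import state,capture
import cv2,numpy as np
a=capture("scene")["pixels"][150:290,190:350]; b=capture("wrist")["pixels"]
cv2.imwrite("pics/s2.png",cv2.resize(a,None,fx=4,fy=4,interpolation=cv2.INTER_CUBIC)); cv2.imwrite("pics/w2.png",b)
s=state(); print(s["time"],s["position"],s["ee_rot"],s["contact_force"])
E
```

```text
2.4 [0.47420794 0.21063487 0.05789363] [-1.57411581  0.28243889 -2.84284879] [ 0.27988479 -0.17528699 -0.21639039]
```

View pics/s2.png

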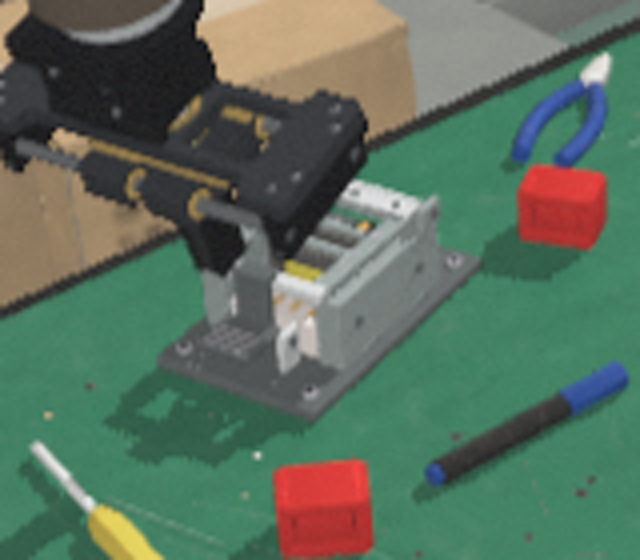

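View pics/w2.png

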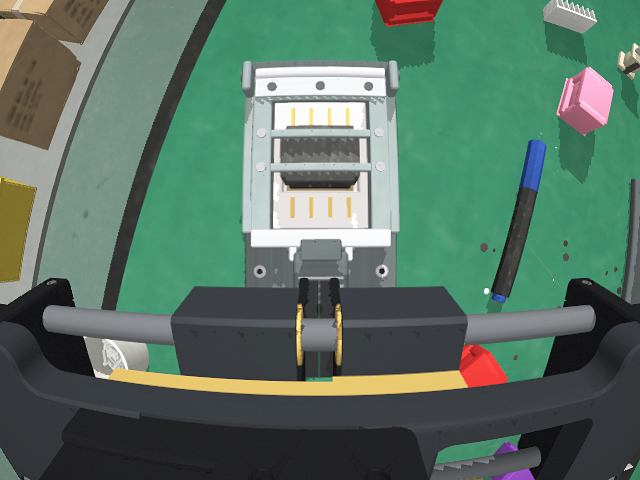

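>>> arm_command([
  [[-0.006, -0.003, 0, 0, 0, 0], [-0.001, 0, -0.004, 0, 0.01, 0], [0, 0, -0.004, 0, 0.01, 0], [0, 0, 0, 0, 0, 0]],
])

```text
time: 2.73
position: [0.4687, 0.2087, 0.0536]
ee_rot: [-1.583, 0.268, -2.847]
contact_force: [0.8, -0.1, -0.1]
width: 0.009
```

```bash
python3 - <<'E'
from workcell import state,capture
import cv2,numpy as np
b=capture("wrist")["pixels"]
cv2.imwrite("pics/w3.png",cv2.resize(b[220:400,220:430],None,fx=3,fy=3,interpolation=cv2.INTER_CUBIC))
s=state(); print(s["time"],s["position"],s["ee_rot"],s["contact_force"])
E
```

```text
2.7833 [0.46882418 0.20890956 0.05396199] [-1.58352646  0.26927738 -2.84655214] [ 0.45463253 -0.55059725  1.93325094]
```

View pics/w3.png

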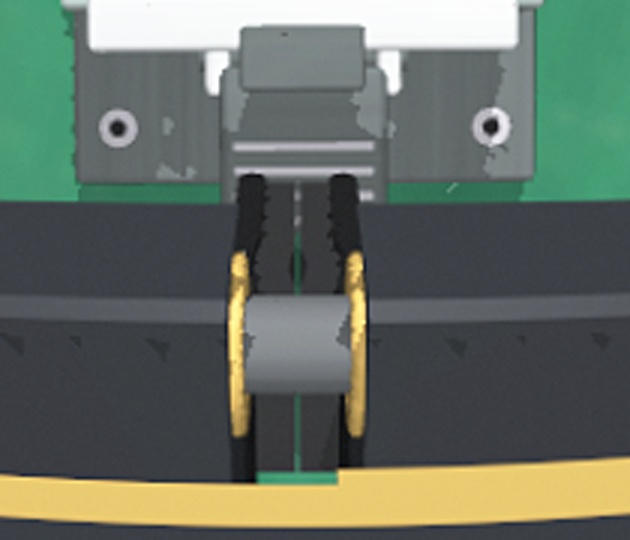

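>>> arm_command([
  [[0, 0, -0.004, 0, 0, 0], [0, 0, -0.004, 0, 0, 0], [0, 0, -0.004, 0, 0, 0], [0, 0, -0.002, 0, 0, 0]],
])

```text
time: 3.12
position: [0.4693, 0.2099, 0.0411]
ee_rot: [-1.585, 0.273, -2.846]
contact_force: [0.3, -0.4, 0.1]
width: 0.002
```

>>> arm_command([
  [[0, -0.001, -0.003, 0, 0, 0], [0, 0, -0.003, 0, 0, 0], [0, 0, -0.002, 0, 0, 0]],
])

```text
time: 3.37
position: [0.4687, 0.2085, 0.0321]
ee_rot: [-1.585, 0.273, -2.846]
contact_force: [-0.1, -0.4, -0.0]
width: 0.001
```

```bash
python3 - <<'E'
from workcell import state,capture
import cv2,numpy as np
b=capture("wrist")["pixels"]
a=capture("scene")["pixels"][150:290,190:350]
cv2.imwrite("pics/s4.png",cv2.resize(a,None,fx=4,fy=4,interpolation=cv2.INTER_CUBIC))
cv2.imwrite("pics/w4.png",cv2.resize(b[0:400,120:520],None,fx=1.5,fy=1.5,interpolation=cv2.INTER_CUBIC))
s=state(); print(s["time"],s["position"],s["ee_rot"],s["contact_force"],s["moment"])
E
```

```text
3.4667 [0.46852065 0.20802813 0.03189759] [-1.5844034   0.27183152 -2.84601136] [ 0.18591621  0.60547513 -0.00638835] [-0.30018337  0.51130607 -0.03840642]
```

View pics/s4.png

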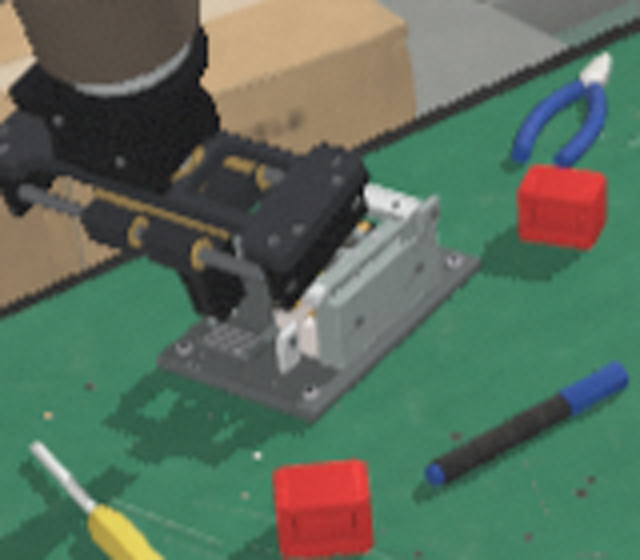

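View pics/w4.png

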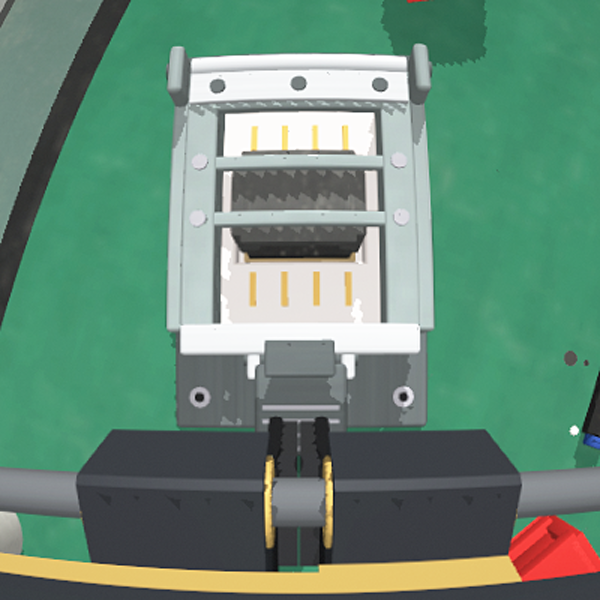

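```bash
python3 - <<'E'
from workcell import state,capture
from h import *
from scipy.spatial.transform import Rotation as R
w=capture("wrist"); sc=capture("scene"); s=state(); print(s["time"],s["position"],s["contact_force"],s["joint_positions"])
M=R.from_euler("xyz",s["ee_rot"]).as_matrix(); p=s["position"]
T=np.array([[dx,dy,dz] for dy in(0,-.019) for dx in(-.0095,.0095) for dz in(-.015,.015)])
P=p+T@M.T
S=np.array([.5422,.23,.303]); Q=sock(S,[[-.092,.017,.038],[-.092,-.017,.038],[-.058,-.017,.038],[-.058,.017,.038],[-.058,.011,.068],[-.058,-.011,.068]])
for c,pr,o,sz,n,fn in((w,projw,(240,180),(160,150),5,"w5"),(sc,proj,(205,180),(100,80),7,"s5")):
    I=cv2.resize(c["pixels"][o[1]:o[1]+sz[1],o[0]:o[0]+sz[0]],None,fx=n,fy=n,interpolation=cv2.INTER_CUBIC)
    for X,col in((P,(0,0,255)),(Q,(255,0,255))):
        uv=pr(c,X)
        for i,v in enumerate(uv):
            v=((v-o)+.5)*n-.5; q=tuple(int(round(t)) for t in v); cv2.drawMarker(I,q,col if i<4 else (0,255,255),cv2.MARKER_CROSS,10,2)
    cv2.imwrite(f"pics/{fn}.png",I)
E
```

```text
3.5667 [0.46901233 0.20862964 0.03251286] [ 0.05192334  1.01840079 -0.22170583] [ 0.76517414  0.26250797 -0.87102359  0.53590913 -0.21559227  0.59114144]
```

View pics/w5.png

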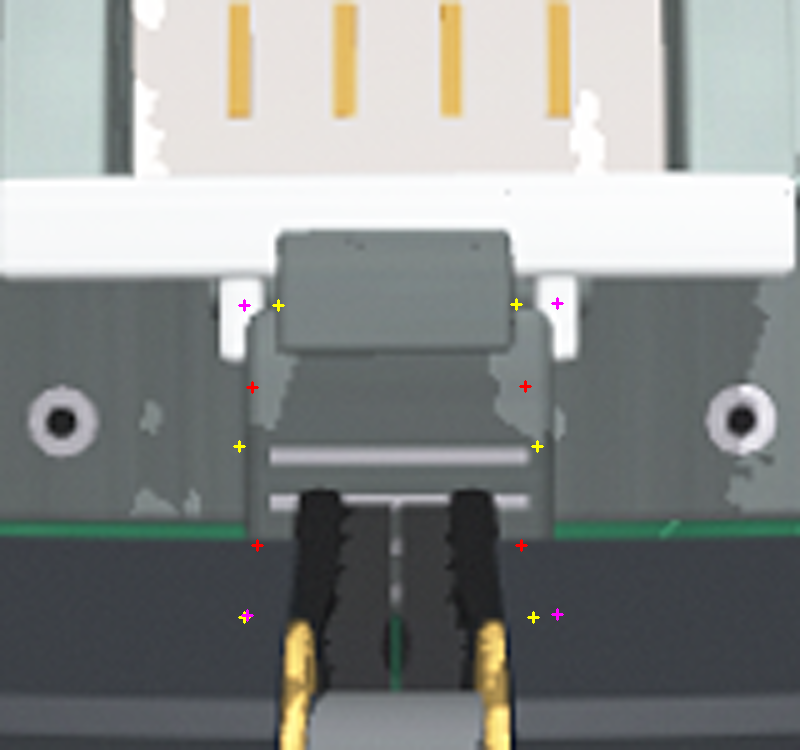

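View pics/s5.png

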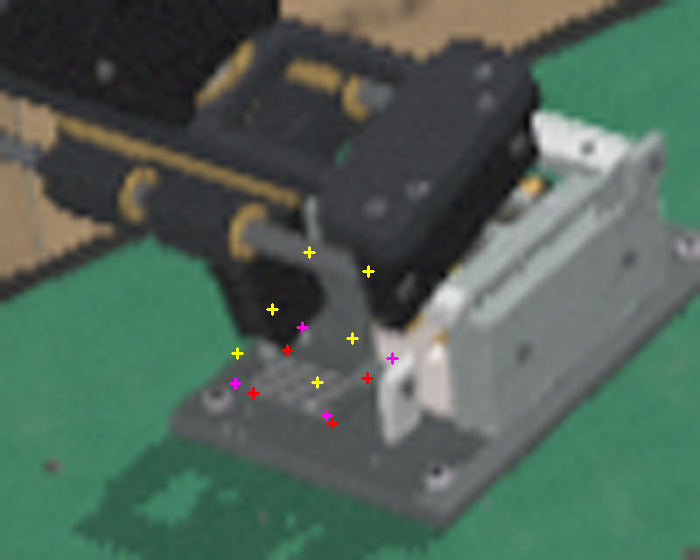

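```bash
python3 - <<'E'
from workcell import state,capture
from h import *
from scipy.spatial.transform import Rotation as R
sc=capture("scene"); s=state(); print(s["time"],s["position"],s["contact_force"],s["joint_positions"])
pickle.dump((s,{k:v for k,v in sc.items()}),open("s6.pkl","wb"))
M=R.from_euler("xyz",s["ee_rot"]).as_matrix(); p=s["position"]
o=(150,110);n=4
I=cv2.resize(sc["pixels"][o[1]:o[1]+150,o[0]:o[0]+190],None,fx=n,fy=n,interpolation=cv2.INTER_CUBIC)
for dy,col in((-.07,(0,0,255)),(-.085,(0,255,255))):
    T=np.array([[dx,dy,dz] for dx,dz in((-.0375,-.095),(.0375,-.095),(.0375,.095),(-.0375,.095))])
    v=((proj(sc,p+T@M.T)-o)+.5)*n-.5
    cv2.polylines(I,[v.round().astype(np.int32)],True,col,1)
v=((proj(sc,np.array([p,p-M[:,1]*.07]))-o)+.5)*n-.5
cv2.line(I,tuple(v[0].astype(int)),tuple(v[1].astype(int)),(255,0,255),1)
cv2.imwrite("pics/s6.png",I)
E
```

```text
3.6167 [0.46911905 0.20884102 0.03266593] [ 0.04820031  0.02340352 -0.37677085] [ 0.76535127  0.26237906 -0.87071707  0.53576132 -0.21561691  0.59114238]
```

View pics/s6.png

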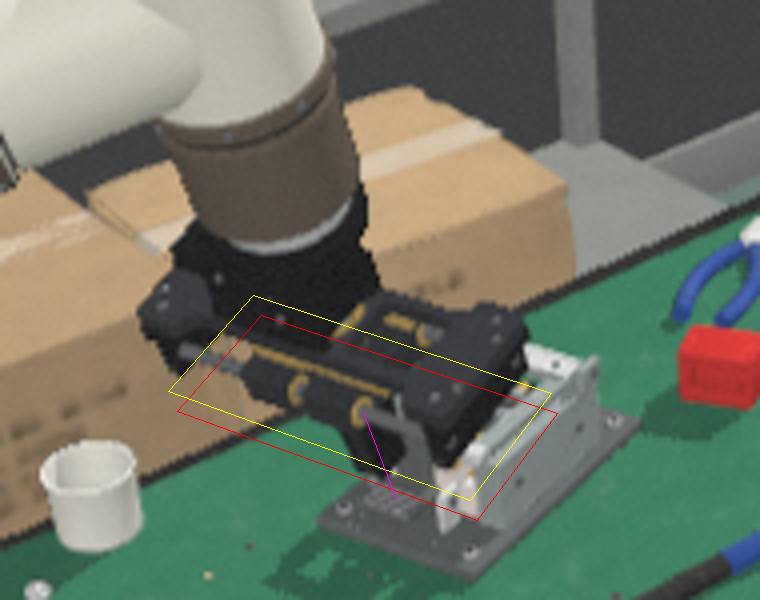

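>>> arm_command([
  [[-0.002, -0.001, 0.001, -0.015, 0.05, 0], [-0.002, -0.001, 0, -0.015, 0.05, 0], [0, 0, -0.002, 0, 0, 0]],
])

```text
time: 3.87
position: [0.4667, 0.204, 0.0321]
ee_rot: [-1.58, 0.185, -2.845]
contact_force: [1.3, 0.9, 0.8]
width: 0.007
```

```bash
cat > look.py <<'E'
import sys
from workcell import state,capture
from h import *
k=sys.argv[1]
b=capture("wrist")["pixels"]; a=capture("scene")["pixels"]
A=cv2.resize(a[150:290,200:340],(560,560),interpolation=cv2.INTER_CUBIC); B=cv2.resize(b[200:400,220:420],(560,560),interpolation=cv2.INTER_CUBIC) if len(sys.argv)<3 else cv2.resize(b,(747,560))
cv2.imwrite(f"pics/L{k}.png",cv2.resize(np.hstack([A,B]),None,fx=.71,fy=.71,interpolation=cv2.INTER_AREA) if len(sys.argv)<3 else cv2.resize(np.hstack([A,B]),None,fx=.6,fy=.6,interpolation=cv2.INTER_AREA))
s=state(); print(s["time"],s["position"],s["ee_rot"],s["contact_force"],s["joint_positions"])
E
python3 look.py 7
```

```text
3.9667 [0.46489475 0.20126012 0.03059779] [-1.57563803  0.18261164 -2.84368016] [-0.22906881  0.12040039 -0.1103939 ] [ 0.77950258  0.29183652 -0.70909325  0.20031203 -0.41279131  0.91235807]
```

View pics/L7.png

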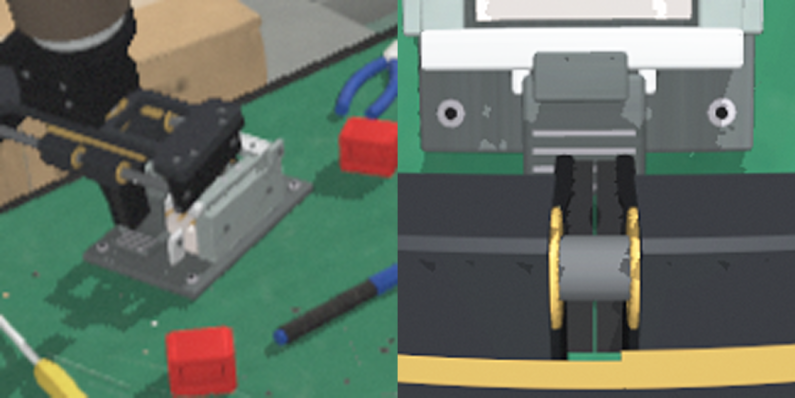

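>>> arm_command([
  [[-0.0005, 0.0025, -0.003, 0, 0, 0], [0, 0, -0.003, 0, 0, 0]],
])

```text
time: 4.13
position: [0.4639, 0.2029, 0.0243]
ee_rot: [-1.574, 0.184, -2.843]
contact_force: [0.2, -0.4, -0.4]
width: 0.004
```

>>> arm_command([
  [[0, 0.001, -0.002, 0, 0, 0], [0, 0, -0.001, 0, 0, 0]],
])

```text
time: 4.3
position: [0.4624, 0.2023, 0.0198]
ee_rot: [-1.572, 0.182, -2.841]
contact_force: [0.2, -0.1, -0.3]
width: 0.003
```

```bash
python3 look.py 8
```

```text
4.4 [0.46231001 0.20219438 0.01984878] [-1.57182367  0.18160623 -2.84183602] [-0.40264149 -0.63326446  0.58165512] [ 0.78526884  0.30851157 -0.73344787  0.22887284 -0.37630299  0.87877837]
```

View pics/L8.png

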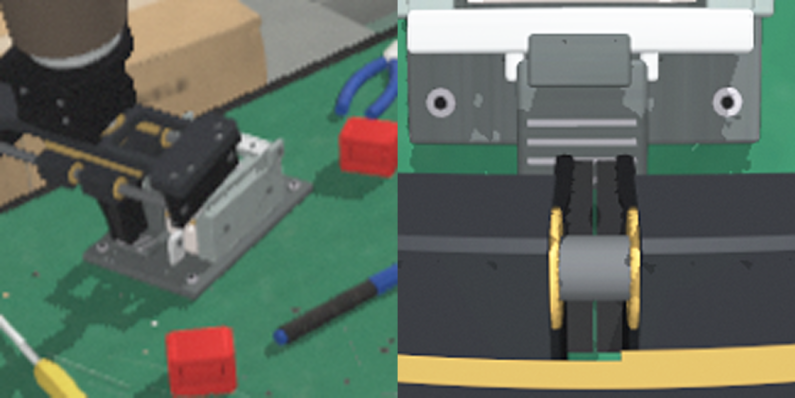

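```bash
python3 - <<'E'
from workcell import state,capture
from h import *
c=capture("scene"); a=c["pixels"]
I=cv2.resize(a[205:265,215:295],None,fx=10,fy=10,interpolation=cv2.INTER_CUBIC)
S=np.array([.5422,.23,.303]); Q=sock(S,[[-.092,.017,.038],[-.092,-.017,.038],[-.058,-.017,.038],[-.058,.017,.038]])
v=((proj(c,Q)-(215,205))+.5)*10-.5
cv2.polylines(I,[v.round().astype(np.int32)],True,(0,0,255),1)
cv2.imwrite("pics/z8.png",I)
t=capture("top")["pixels"]; cv2.imwrite("pics/t8.png",cv2.resize(t[180:320,170:310],None,fx=4,fy=4,interpolation=cv2.INTER_CUBIC))
E
```

```text
(no output)
```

View pics/z8.png

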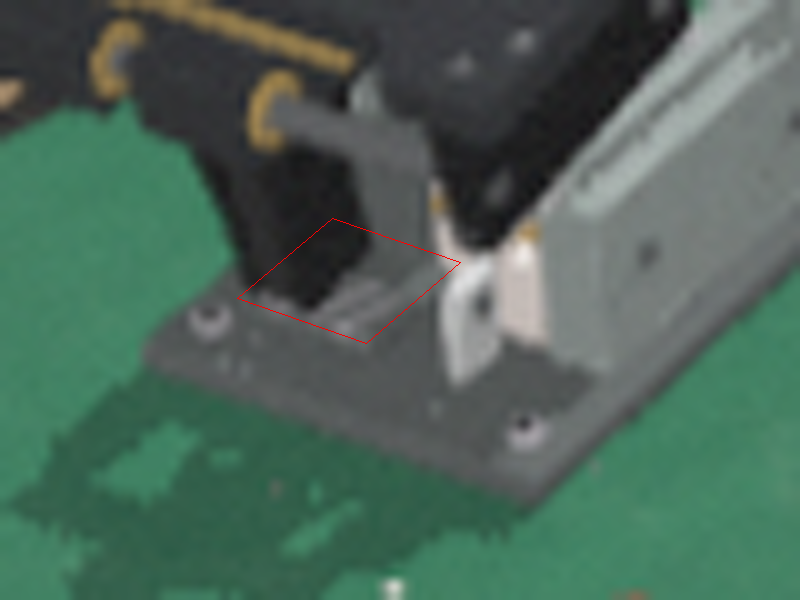

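View pics/t8.png

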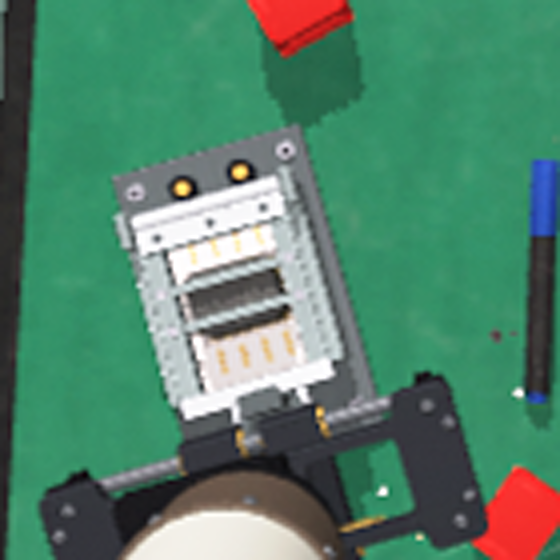

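>>> arm_command([
  [[0.0, 0.003, -0.002, 0, 0, 0], [0, 0, -0.002, 0, 0, 0]],
])

```text
time: 4.67
position: [0.4636, 0.2065, 0.0169]
ee_rot: [-1.574, 0.185, -2.842]
contact_force: [0.2, -0.2, -0.1]
width: 0.006
```

>>> arm_command([
  [[0.0, 0.0, -0.002, 0, 0, 0], [0, 0, -0.001, 0, 0, 0]],
])

```text
time: 4.83
position: [0.4636, 0.2068, 0.0135]
ee_rot: [-1.574, 0.185, -2.842]
contact_force: [0.7, 0.1, 0.4]
width: 0.005
```

```bash
python3 look.py 9
```

```text
4.9333 [0.463493   0.20656821 0.0135019 ] [-1.57333106  0.18457231 -2.8421259 ] [-0.15691876 -0.04951412 -0.17563103] [ 0.789143    0.32271197 -0.74158717  0.24647167 -0.35183779  0.85637201]
```

View pics/L9.png

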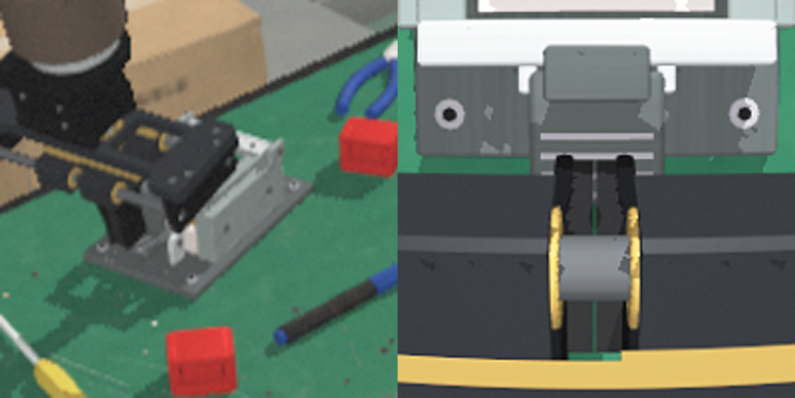

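```bash
python3 - <<'E'
from workcell import state,capture
from h import *
w=capture("wrist"); s=state(); print(w["world_from_camera"][:3,3], s["position"])
pickle.dump(w,open("w9.pkl","wb"))
n=5;o=(220,195)
I=cv2.resize(w["pixels"][o[1]:o[1]+110,o[0]:o[0]+155],None,fx=n,fy=n,interpolation=cv2.INTER_CUBIC)
S=np.array([.5422,.23,.303])
Q=sock(S,[[-.055,.039,.0635],[-.055,-.039,.0635],[-.085,.053,.011],[-.085,-.053,.011],[-.092,.017,.038],[-.092,-.017,.038]])
v=((projw(w,Q)-o)+.5)*n-.5
print(projw(w,Q))
for q in v: cv2.drawMarker(I,tuple(q.round().astype(int)),(0,0,255),cv2.MARKER_CROSS,12,2)
cv2.imwrite("pics/w10.png",I); cv2.imwrite("pics/w10f.png",w["pixels"])
E
```

```text
[0.49916607 0.21664967 0.21834066] [0.46356314 0.20661716 0.01364311]
[[228.52778755 232.03013915]
 [411.58646708 231.36174371]
 [228.61707321 277.96818085]
 [411.70699712 277.3163085 ]
 [286.3147575  302.25433406]
 [354.2385378  302.01531328]]
```

View pics/w10.png

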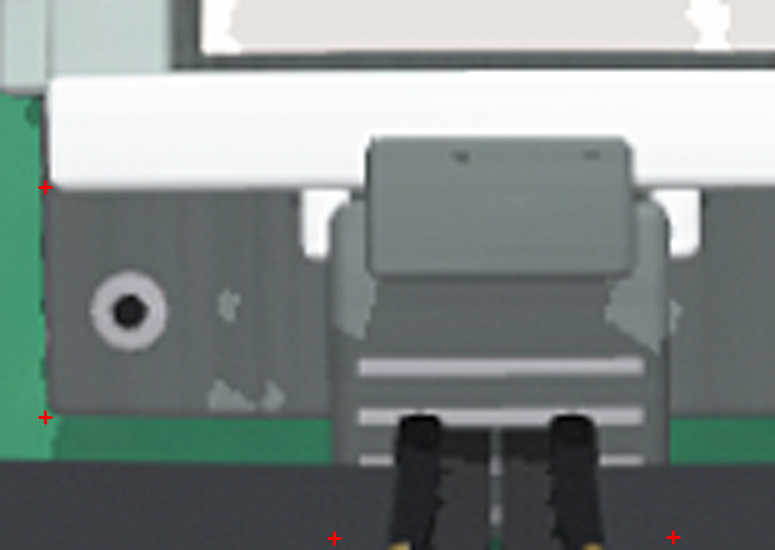

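View pics/w10f.png

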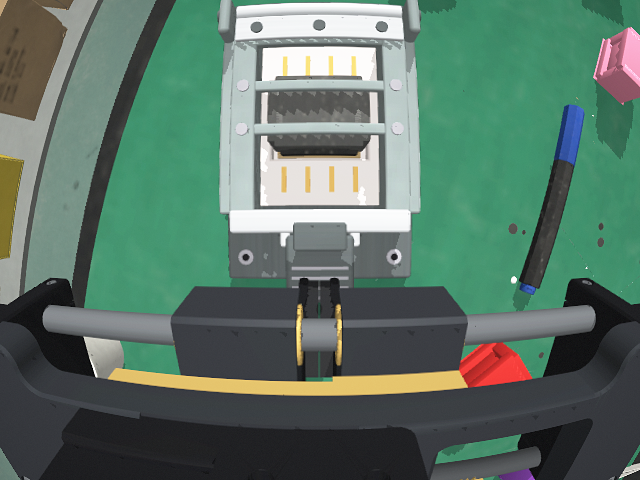

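```bash
python3 - <<'E'
from workcell import state,capture
from h import *
from scipy.spatial.transform import Rotation as R
w=pickle.load(open("w9.pkl","rb"))
c=capture("scene"); s=state(); M=R.from_euler("xyz",s["ee_rot"]).as_matrix(); p=s["position"]
a=c["pixels"]; o=(220,195)
I=cv2.resize(a[195:255,220:300],None,fx=10,fy=10,interpolation=cv2.INTER_CUBIC)
for d,col in((0,(0,0,255)),(.019,(0,255,255)),(.03,(255,0,255))):
    T=np.array([[x,-d,z] for x,z in((-.0095,-.011),(.0095,-.011),(.0095,.011),(-.0095,.011))])
    v=((proj(c,p+T@M.T)-o)+.5)*10-.5
    cv2.polylines(I,[v.round().astype(np.int32)],True,col,1)
    print(d,projw(w,p+T@M.T).round(1).tolist(),(p+T@M.T)[:,2].round(4))
cv2.imwrite("pics/z11.png",I)
E
```

```text
0 [[298.0, 257.8], [298.7, 289.5], [337.4, 289.5], [338.0, 257.8]] [0.0155 0.012  0.012  0.0155]
0.019 [[296.0, 269.7], [296.8, 303.8], [339.1, 303.8], [339.8, 269.6]] [0.0342 0.0307 0.0307 0.0342]
0.03 [[294.7, 277.6], [295.6, 313.3], [340.2, 313.3], [341.1, 277.6]] [0.045  0.0415 0.0415 0.045 ]
```

View pics/z11.png

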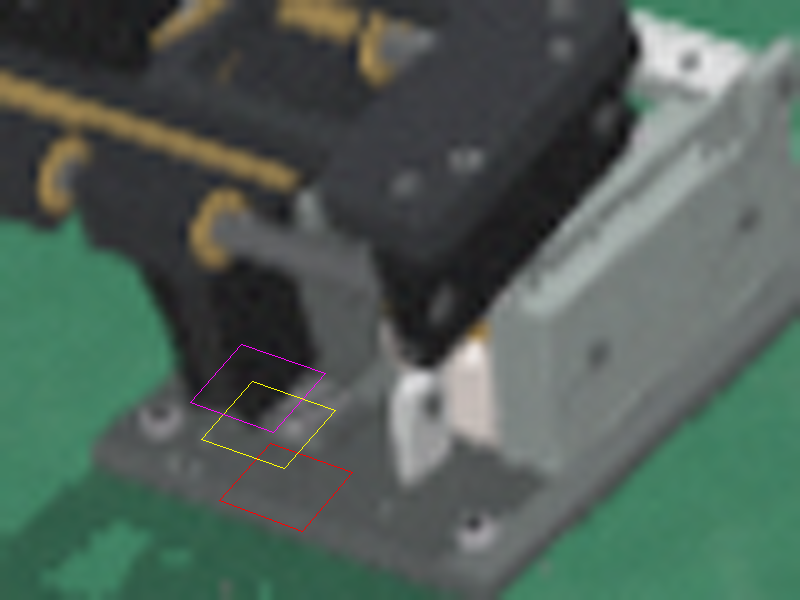

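Both cameras agree: the real fingertips end about 32 mm behind the reported TCP (the wrist camera's own pose fits the socket to about 1 px). I'll work with that offset: contact should come at a reported z of about 0.008.

>>> arm_command([
  [[0.0065, 0.002, 0, 0, 0, 0], [0, 0, 0, 0, 0, 0], [0, 0, -0.003, 0, 0, 0]],
])

```text
time: 5.28
position: [0.4714, 0.2095, 0.0114]
ee_rot: [-1.575, 0.187, -2.842]
contact_force: [0.3, -0.0, -0.1]
width: 0.007
```

```bash
python3 look.py 12
```

```text
5.3833 [0.47077138 0.20890273 0.01064655] [-1.57358278  0.18513426 -2.84195537] [ 0.47217336 -0.67672865 -0.09006911] [ 0.78115561  0.33783658 -0.72596515  0.2433026  -0.35076999  0.86740944]
```

View pics/L12.png

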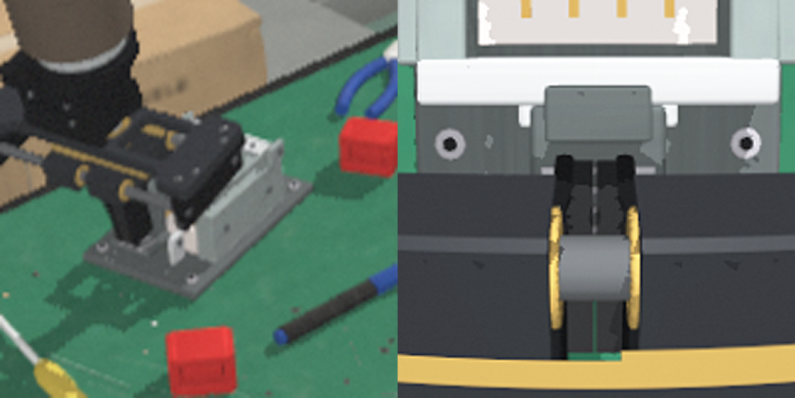

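>>> arm_command([
  [[0, 0, -0.003, 0, 0, 0], [0, 0, -0.002, 0, 0, 0]],
])

```text
time: 5.55
position: [0.4708, 0.2089, 0.0055]
ee_rot: [-1.574, 0.185, -2.842]
contact_force: [-2.8, 0.4, 2.4]
width: 0.005
```

>>> arm_command([
  [[0, 0, -0.002, 0, 0, 0], [0, 0, -0.002, 0, 0, 0]],
])

```text
time: 5.72
position: [0.4701, 0.2086, 0.0011]
ee_rot: [-1.573, 0.185, -2.842]
contact_force: [-4.7, 0.3, 6.6]
width: 0.002
```

```bash
python3 look.py 13 full
```

```text
5.8167 [0.47011973 0.20856912 0.00114404] [-1.57315097  0.18443878 -2.84180018] [-4.05451176 -0.16085046  5.06636359] [ 0.7794554   0.35425935 -0.74390425  0.26707745 -0.31810664  0.84393004]
```

View pics/L13.png

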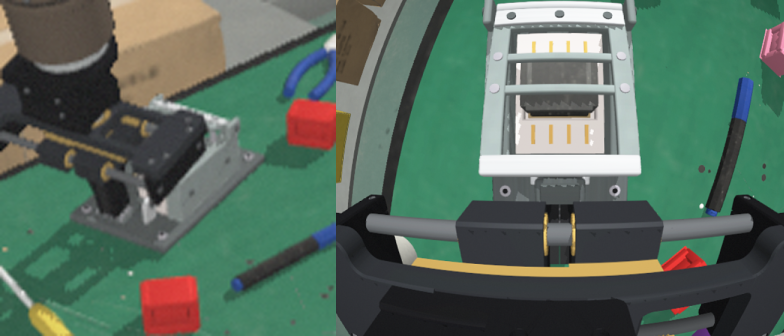

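>>> arm_command([
  [[0, 0, 0, 0, 0, 0], [0, 0, 0, 0, 0, 0], [0, 0, 0, 0, 0, 0]],
])

```text
time: 6.07
position: [0.4702, 0.2087, 0.0017]
ee_rot: [-1.573, 0.185, -2.841]
contact_force: [-2.2, 0.6, 2.1]
width: 0.007
```

```bash
python3 look.py 14 full; python3 -c "
from workcell import capture
import cv2
a=capture('scene')['pixels'][150:270,190:350]; cv2.imwrite('pics/s14.png',cv2.resize(a,None,fx=5,fy=5,interpolation=cv2.INTER_CUBIC))"
```

```text
6.1667 [0.47015605 0.20864504 0.00165044] [-1.57304889  0.18506111 -2.84119231] [-1.82116854  0.17914164  3.10041375] [ 0.77967595  0.35319963 -0.74402701  0.26771961 -0.3185665   0.84377979]
```

View pics/L14.png

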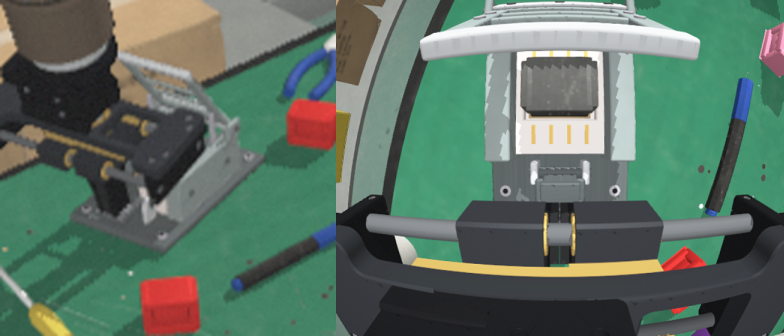

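View pics/s14.png

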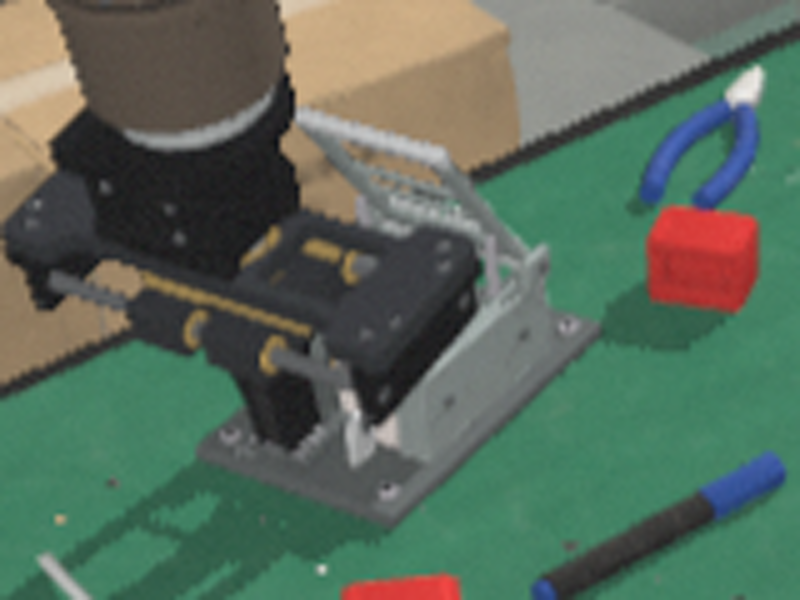

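Lid popped to its sprung position; hook free and transformer still in nest. Now lift straight up, slightly back.

>>> arm_command([
  [[-0.001, -0.0005, 0.012, 0, 0, 0], [-0.002, -0.001, 0.02, 0, 0, 0], [-0.002, -0.001, 0.02, 0, 0, 0], [-0.002, -0.001, 0.02, 0, 0, 0], [-0.001, 0, 0.018, 0, 0, 0], [0, 0, 0, 0, 0, 0]],
])

```text
time: 6.72
position: [0.4611, 0.204, 0.0922]
ee_rot: [-1.571, 0.18, -2.841]
contact_force: [0.4, 0.2, -0.1]
width: 0.007
```

```bash
cat > look2.py <<'E'
import sys
from workcell import state,capture
from h import *
from scipy.spatial.transform import Rotation as R
k=sys.argv[1]
c=capture("scene"); b=capture("wrist")["pixels"]; s=state(); a=c["pixels"]
M=R.from_euler("xyz",s["ee_rot"]).as_matrix(); tip=s["position"]-.032*M[:,1]
d=tip[:2]-[.5422,.23]; print("tip local x %.4f y %.4f z %.4f"%(d@[.9544,.2984],d@[-.2984,.9544],tip[2]))
print(s["time"],s["position"].round(4),s["ee_rot"].round(3),s["contact_force"].round(1),s["joint_positions"].round(3))
o=(190,100)
A=cv2.resize(a[100:280,190:370],(560,560),interpolation=cv2.INTER_CUBIC)
v=((proj(c,tip)[0]-o)+.5)*560/180-.5; cv2.drawMarker(A,tuple(v.round().astype(int)),(0,0,255),cv2.MARKER_CROSS,12,2)
cv2.imwrite(f"pics/M{k}.png",cv2.resize(np.hstack([A,cv2.resize(b,(747,560))]),None,fx=.61,fy=.61,interpolation=cv2.INTER_AREA))
E
python3 look2.py 15
```

```text
tip local x -0.0929 y -0.0016 z 0.1206
6.8167 [0.4593 0.2023 0.0891] [-1.569  0.174 -2.842] [-0.1  0.2 -0.4] [ 0.796  0.195 -0.625  0.148 -0.604  0.959]
```

View pics/M15.png

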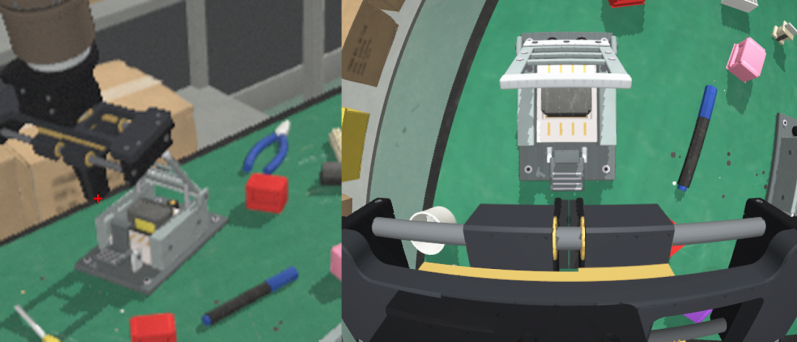

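>>> arm_command([
  [[0.01, 0.0035, 0.003, 0, 0, 0], [0.01, 0.0035, 0.003, 0, 0, 0], [0.01, 0.0035, 0.002, 0, 0, 0], [0.01, 0.0035, 0.002, 0, 0, 0], [0.01, 0.003, 0.001, 0, 0, 0], [0.008, 0.0025, 0.001, 0, 0, 0], [0.005, 0.0015, 0.001, 0, 0, 0]],
])

```text
time: 7.4
position: [0.5215, 0.22, 0.0931]
ee_rot: [-1.563, 0.157, -2.842]
contact_force: [-0.3, -0.4, -0.1]
width: 0.004
```

```bash
python3 look2.py 16
```

```text
tip local x -0.0279 y -0.0030 z 0.1249
7.5 [0.5214 0.22   0.0933] [-1.563  0.158 -2.843] [-0.2  1.4 -0.3] [ 0.73   0.298 -0.448  0.115 -0.687  1.055]
```

View pics/M16.png

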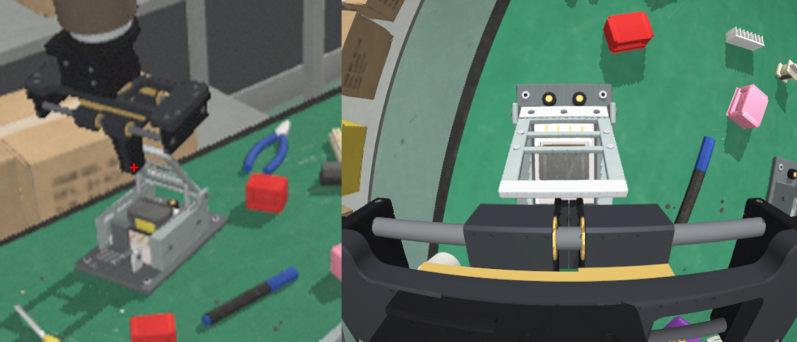

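>>> arm_command([
  [[0.008, 0.003, 0.001, 0, 0, 0], [0.008, 0.003, 0.001, 0, 0, 0], [0.008, 0.003, 0.001, 0, 0, 0], [0.008, 0.0025, 0.001, 0, 0, 0], [0.008, 0.0025, 0.001, 0, 0, 0], [0.008, 0.0025, 0.001, 0, 0, 0]],
])

```text
time: 8.0
position: [0.5704, 0.2362, 0.0986]
ee_rot: [-1.561, 0.153, -2.842]
contact_force: [-0.7, 0.5, 0.0]
width: 0.006
```

```bash
python3 look2.py 17
```

```text
tip local x 0.0249 y -0.0020 z 0.1304
8.1 [0.5713 0.2367 0.0988] [-1.562  0.154 -2.843] [0.7 0.2 0.1] [ 0.691  0.374 -0.306  0.099 -0.753  1.111]
```

View pics/M17.png

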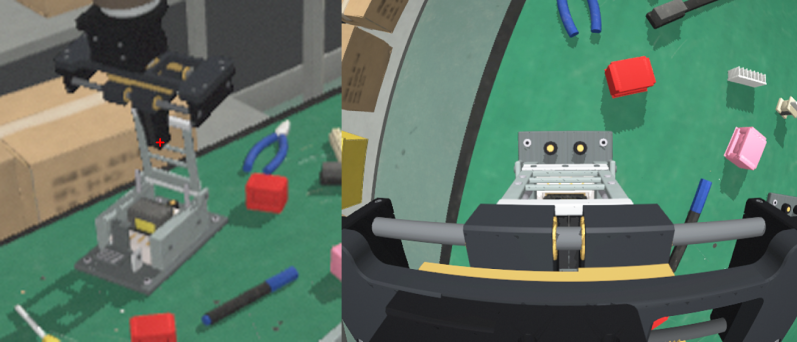

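>>> arm_command([
  [[0.008, 0.0025, 0.002, 0, 0, 0], [0.008, 0.0025, 0.002, 0, 0, 0], [0.008, 0.0025, 0.002, 0, 0, 0], [0.007, 0.002, 0.002, 0, 0, 0]],
])

```text
time: 8.43
position: [0.6017, 0.2455, 0.1057]
ee_rot: [-1.561, 0.15, -2.843]
contact_force: [-1.1, -0.3, -1.3]
width: 0.004
```

```bash
python3 look2.py 18
```

```text
tip local x 0.0576 y -0.0026 z 0.1378
8.5333 [0.6027 0.2459 0.1061] [-1.561  0.152 -2.843] [ 0.  -1.   0.9] [ 0.669  0.417 -0.21   0.088 -0.807  1.143]
```

View pics/M18.png

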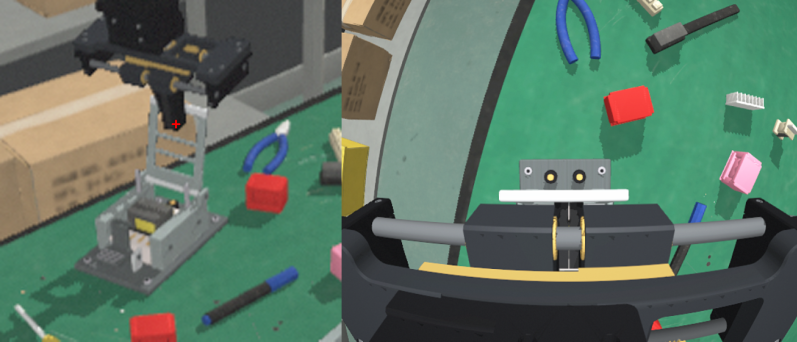

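>>> arm_command([
  [[0.005, 0.0015, 0.001, 0, 0, 0], [0.003, 0.001, 0.001, 0, 0, 0], [0, 0, 0, 0, 0, 0], [-0.006, -0.002, 0.003, 0, 0, 0], [-0.01, -0.003, 0.004, 0, 0, 0]],
])

```text
time: 8.95
position: [0.5941, 0.2429, 0.1137]
ee_rot: [-1.561, 0.148, -2.845]
contact_force: [-0.1, -0.0, 0.2]
width: 0.005
```

```bash
python3 look2.py 19
```

```text
tip local x 0.0475 y -0.0028 z 0.1466
9.05 [0.593  0.2426 0.1149] [-1.561  0.149 -2.844] [0.3 0.6 0. ] [ 0.674  0.394 -0.221  0.086 -0.822  1.139]
```

View pics/M19.png

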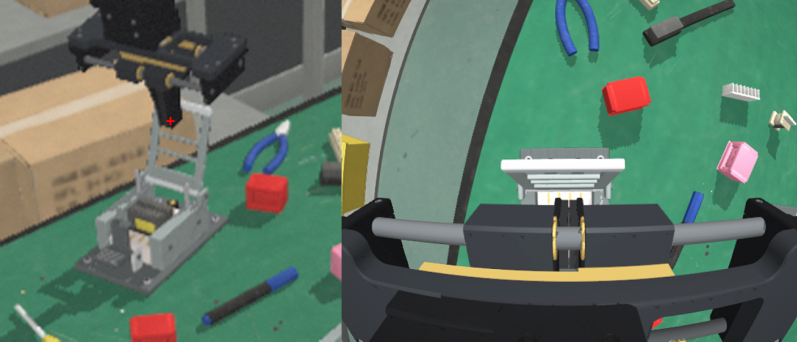

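Lid has fallen back away from the fingers onto its stop. Back off and up, then verify.

>>> arm_command([
  [[-0.015, -0.005, 0.005, 0, 0, 0], [-0.02, -0.006, 0.008, 0, 0, 0], [-0.025, -0.008, 0.015, 0, 0, 0], [-0.025, -0.008, 0.02, 0, 0, 0], [-0.025, -0.008, 0.02, 0, 0, 0], [-0.025, -0.008, 0.02, 0, 0, 0], [-0.025, -0.008, 0.015, 0, 0, 0], [-0.01, 0, 0, 0, 0, 0], [0, 0, 0, 0, 0, 0], [0, 0, 0, 0, 0, 0], [0, 0, 0, 0, 0, 0], [0, 0, 0, 0, 0, 0]],
])

```text
time: 10.05
position: [0.4153, 0.1887, 0.223]
ee_rot: [-1.565, 0.158, -2.841]
contact_force: [-0.2, 0.3, -0.6]
width: 0.003
```

```bash
python3 look2.py 20; python3 - <<'E'
from workcell import capture
from h import *
c=capture("scene"); cv2.imwrite("pics/s20.png",c["pixels"])
S=np.array([.5422,.23,.303]); o=(210,125);n=5
I=cv2.resize(c["pixels"][125:245,210:350],None,fx=n,fy=n,interpolation=cv2.INTER_CUBIC)
for th,col in((1.57,(0,255,255)),(1.9,(0,0,255))):
    Q=sock(S,[[.048-.103*np.cos(th),y,.06+.103*np.sin(th)] for y in(.039,-.039)])
    v=((proj(c,Q)-o)+.5)*n-.5; cv2.line(I,tuple(v[0].astype(int)),tuple(v[1].astype(int)),col,1)
cv2.imwrite("pics/z20.png",I); cv2.imwrite("pics/t20.png",capture("top")["pixels"])
E
```

```text
tip local x -0.1385 y -0.0014 z 0.2543
10.15 [0.4153 0.1886 0.2227] [-1.565  0.157 -2.841] [ 0.  -0.5 -0.3] [ 0.852 -0.028 -0.477  0.104 -0.994  0.967]
```

View pics/z20.png

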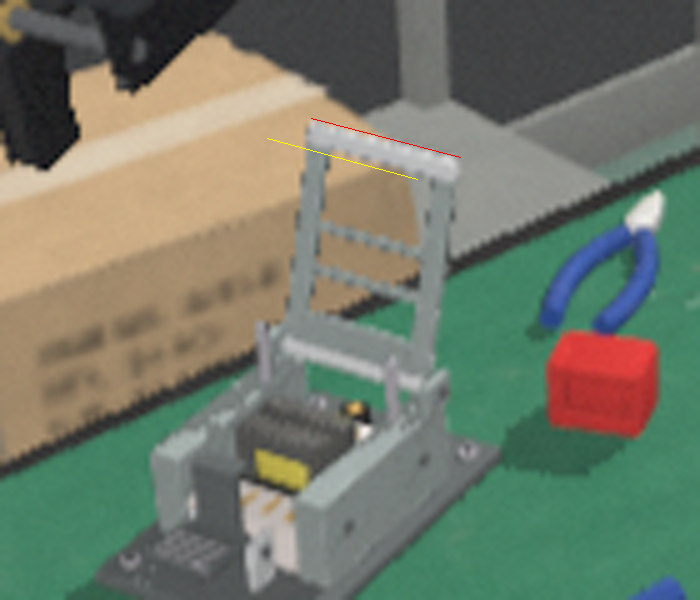

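View pics/t20.png

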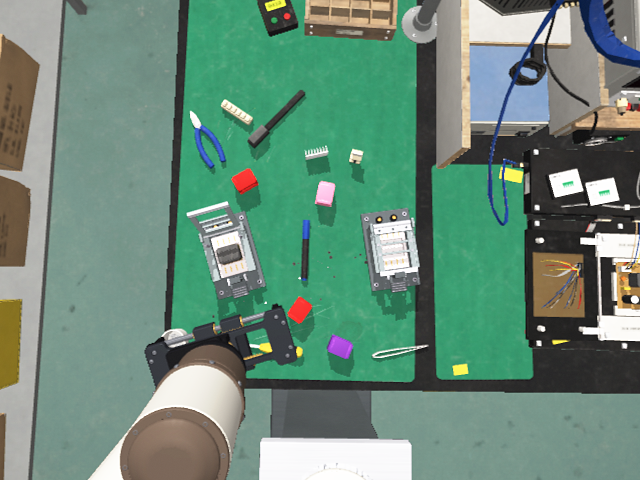

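View pics/s20.png

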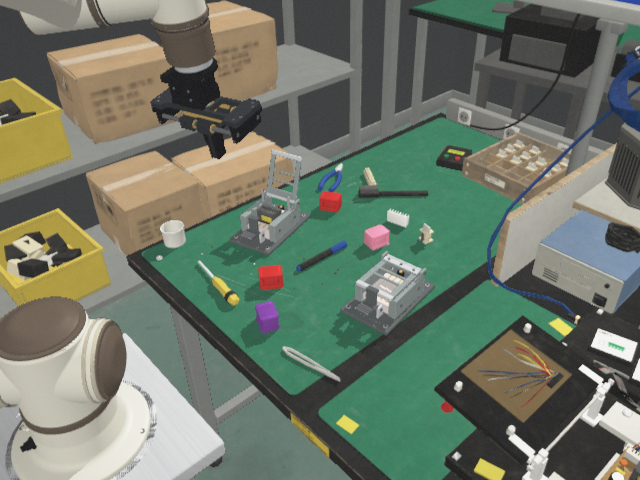

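Everything checks out: the lid edge matches the projected 1.9 rad stop line, the transformer is in its nest, the empty socket is shut, and the loose parts have not moved. The robot is clear of the scene, so I'm handing in.

```bash
python3 -c "
from workcell import finish_job; print(finish_job())"
```

```text
the job is handed in; nothing more can be done
None
```

The loaded socket (the left one, with the dark transformer and yellow label) is open, and I handed the job in at about 10.3 s. I pressed its release tab until the lid sprang up. Then I pushed the lid back past vertical, where it fell onto its stop, and moved the arm clear.

**Final checks:**
- **Lid:** its edge in the scene image lies close to the line projected for 1.9 rad and well away from the vertical line. It stayed there after the fingers left it.
- **Transformer:** it is still in its nest.
- **Bystanders:** the empty socket is shut, and by eye the sockets and loose parts are where they were in the first top and scene images. The screwdriver is partly hidden by the gripper in the last top image, but the scene view shows it unmoved.
- **Forces:** the force readings after each move peaked at about 8 N, while pressing the tab.

**What disagreed:** the real fingertips end about 32 mm short of the reported tool-tip position (TCP), going by the wrist and scene cameras. Contact with the tab came about where that offset predicted, so I used it for the press and the push.

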